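Nest the three beech bowls on the folding kitchen table

TASK

Put the three round beech bowls away as one nest: set the medium bowl inside the largest bowl, and the smallest bowl inside the medium one, each standing upright and flat on the floor of the bowl around it. Leave the largest bowl where it stands, lower the others into place instead of dropping them, and do not knock the white pitcher.

Things in the scene. Friction and masses are not known exactly. Their poses are not given: they have to be found in the camera images.
- large_bowl: The largest bowl, plain turned beech, open on top, round with straight upright walls: outer diameter 230 mm, height 66 mm, wall 8 mm, floor 8 mm thick (inner diameter 214 mm), about 0.5 kg. Stands loose on the table. Origin: centre of its underside; z is its axis, up. Which of the three places on the table holds which bowl varies.
- medium_bowl: The medium bowl, same make: outer diameter 144 mm, height 60 mm, wall 8 mm, floor 8 mm thick (inner diameter 128 mm), about 0.2 kg. Stands loose on the table. Too wide to be gripped across: pinch the 8 mm wall at the rim from above, one finger inside and one outside. Inside the largest bowl, centred, it leaves 35 mm free all round. Origin: centre of its underside; z is its axis, up.
- small_bowl: The smallest bowl, a beech cup: outer diameter 54 mm, height 54 mm, wall 6 mm, floor 8 mm thick, about 0.05 kg. Stands loose on the table. Can be gripped across its outside. Inside the medium bowl, centred, it leaves 37 mm free all round. Origin: centre of its underside; z is its axis, up.
- pitcher: Small white ceramic pitcher, 120 mm tall, 90 mm across, with a handle reaching 77 mm from its axis along its +y. Stands near the left or right end of the table and is to be left alone. Origin: centre of its underside; z up. A closed glass jar stands near the opposite end, a rolling pin (54 mm thick, 400 mm long) lies across the far side, and a flat pastry wheel lies nearer the robot, on its left; none of these is needed.
There are look-alikes about, which are no part of the job. Of the things shaped like the small_bowl, the beech one is meant.

How it is judged (in metres and radians):
At the end, for the whole second after the job is handed in: The medium bowl stands inside the largest and the smallest inside the medium one, each upright (within about 6 degrees), at rest and flat on the floor of the bowl around it (within 5 mm of height; anywhere on that floor); the largest bowl is within 50 mm of where it stood (horizontal distance between medium_bowl and large_bowl below 0.04 m and z of medium_bowl in the frame of large_bowl between 0.003 and 0.013 m and horizontal distance between small_bowl and medium_bowl below 0.042 m and z of small_bowl in the frame of medium_bowl between 0.003 and 0.013 m and angle between each of large_bowl, medium_bowl, small_bowl's own z axis and vertical below 0.1 rad and distance of large_bowl from where it was at the start of the episode below 0.05 m and linear speed of each of medium_bowl, small_bowl below 0.02 m/s); the robot touches nothing.
It fails at once if the white pitcher is shifted by more than 30 mm or tipped over (distance of pitcher from where it was at the start of the episode above 0.03 m or angle between pitcher's own z axis and vertical above 0.4 rad).
It fails at once if the medium bowl is dropped (falls free from more than about 40 mm) (linear speed of medium_bowl above 0.9 m/s and contact force between medium_bowl and the fingers below 0.1 N).
It fails at once if the smallest bowl is dropped (falls free from more than about 40 mm) (linear speed of small_bowl above 0.9 m/s and contact force between small_bowl and the fingers below 0.1 N).
It also fails if it takes over 64 s, if anything falls off the work surface, if the arm or the gripper's body presses on something with over 40 N, if the wrist force passes 120 N, or if a joint passes its speed limit or range.

ROBOT

A 6-joint arm with a two-finger parallel gripper is mounted at the origin on the work surface. World frame = base frame: x ahead of the robot, y to its left, z up, the work surface at z = 0. Lengths are in mm, angles in rad, forces in N, time in s.
With the tool pointing down it reaches from about 275 to 1000 mm from the base axis. Payload 8.4 kg.
Tool frame: the origin (TCP) lies at the very end of the fingers, on their centre line; the grasp point (between the pads) lies 19 mm behind it; z points along the fingers, y is the direction in which the jaws open and shut (so a half turn about z gives the same grasp; the last joint's range is limited). The gripper opens to 85 mm and grips with 20 to 120 N. Pads are 22 mm wide; open, the fingers measure 114 mm over their backs; the gripper's body (76 mm by 85 mm) begins 54 mm behind the grasp point. The pads swing forward as they close: fully open they stand 13 mm farther back than shut.
Start: joints at [1.271, 0.353, 1.633, -0, 1.155, -0.002], TCP at [183.385, 597.493, 231.281] pointing down, gripper open.
Joint ranges: [-2.63, 2.63], [-0.92, 2.1], [0.06, 2.66], [-1.3, 4.44], [0, 2.69], [-3.02, 3.02]. Speed limits (rad/s): [2.22, 2.22, 2.79, 3.14, 3.14, 3.14].

INTERFACE

Orientations are given as [roll, pitch, yaw] about the fixed x, y, z axes, in that order (R = Rz(yaw) Ry(pitch) Rx(roll)).
In Python, from rig import sense, grab_frame, get_calibration, sign_off, boxes_of, trace gives the robot as it stands.
- The arm moves only by the tool servo_tool, never from a script. Its argument "rows" is a list of rows, each a list of 3 entries, a list of its own where there are three numbers: the finger opening in mm, from 0 to 85.4, then the shift along the tool's x, y, z in mm, then the turn, a rotation vector about the tool's x, y, z in degrees. A call has 1 to 8 rows; each row shifts and turns the commanded pose from where the row before left it, along the tool's axes as they then stand; what a row does not reach is not made up. A row lasts 1/8 s, in which the tool goes at most 62.5 mm and 10.7 degrees, less where a joint would pass 70% of its speed; a pose out of reach is approached as far as the arm can. A call is refused whole if a number of a shift passes 62.5 or a number of a turn 10.7, either way. A call with a gripper value outside its range is refused whole. The fingers move at their own pace and stop on an object; "force" is the grip in N (left out, the last holds). Time passes only in rows, so rows that do not move let the fingers close. It gives the time, the measured TCP pose, the force and the opening at its end, in the units of the state.
- sense(): the state, without advancing time (a new reading comes with each control period).
- grab_frame(name): name is "scene" or "top" or "wrist"; returns the picture (480x640x3 uint8, blue, green, red); there is no depth.
- get_calibration(name): a dict with "intrinsics" (3x3 intrinsics, pixels), "k1" (the pictures are not rectified: a ray, as slopes to the right and down, at radius r is drawn at 1 + k1 r^2 times it, then the intrinsics apply), "world_to_cam" (4x4, takes a point from world to camera coordinates). Camera axes: x right, y down, z forward; pixel columns grow to the right and rows downward; lengths in mm; the calibration is good to about 2 mm. A picture is of the moment at which its call begins: read the wrist's pose just before it. get_calibration takes no time and is no camera call; for the wrist camera it gives the pose at the moment of the call.
- sign_off(): hands the job in, once; it reports no verdict.
Trained networks look in the newest picture that a camera, given by its name, has taken for a name from the list of things; names that differ only in an ending like _2 or _b are one class to them, and where a whole thing is asked for, a point or a joint stands for the part that bears it (a point fixed in the world has none). Each returns a list of dicts, best first, with "conf" (0 to 1); they miss things now and then, are a little off and sometimes report something else, mostly with a low value. They report only what shows in the picture. A call takes as long as a camera call. They do not tell look-alikes from the thing itself.
- boxes_of(camera, thing): "centre" ([x, y, z] in mm, in the coordinates of the camera as it stood for that picture, good to about 4 mm: the middle of the surface that is visible of it).
- trace(camera, thing): "mask" (480x640 bool, what is visible of it).
The state is a dict: "clock": time; "qpos": joint angles; "qvel": joint speeds; "joint_efforts": joint torques, N m; "eef_pos": TCP position; "tcp_rot": TCP orientation; "contact_force": force on the tool from outside, world axes, zero at the start; "wrist_torque": the same for the moment, N m; "opening": opening from 0.0 (shut) to 1.0 (fully open).
Only numpy, scipy, OpenCV 4.12 (cv2) and the standard library are available. Lean on these libraries where they do the work, as an engineer would, in place of code of your own. Each camera call takes 0.05 s, during which the arm holds its last target. There are 200 camera calls.

## Working session

There is one attempt and no reset: what is moved stays moved. The work goes in short steps, Python scripts to look and compute and a tool call to move; the robot and the scene stay as the last step left them, time stands still between calls to the robot, and variables do not carry over. Pictures are saved under pics/ and viewed, about 8 in all and at most 12, crops included, and the job is handed in when it is done.

Besides the shell and the picture viewer there is one more tool, called after "Emit:" as name(argument=value, ...) on one line, values as JSON. servo_tool: Moves the arm, as the interface text tells. Its arguments: {"type":"object","properties":{"rows":{"type":"array","items":{"type":"array"}},"force":{"type":"number"}},"required":["rows"]}

```bash
mkdir -p pics
cat > h.py <<'E'
import numpy as np, cv2
from rig import *
def ray(cam,u,v):
    c=get_calibration(cam);K=np.array(c["intrinsics"]);T=np.array(c["world_to_cam"])
    d=np.array([(u-K[0,2])/K[0,0],(v-K[1,2])/K[1,1]]);s=d.copy()
    for _ in range(20): s=d/(1+c["k1"]*(s@s))
    R=T[:3,:3];return -R.T@T[:3,3],R.T@np.array([s[0],s[1],1])
def atz(cam,u,v,z):
    o,d=ray(cam,u,v);return o+d*(z-o[2])/d[2]
def toW(cam,p):
    T=np.array(get_calibration(cam)["world_to_cam"]);return T[:3,:3].T@(np.array(p)-T[:3,3])
E
python3 - <<'E'
from h import *
for c in ["top","scene"]:
    im=grab_frame(c);cv2.imwrite(f"pics/{c}1.png",im)
    for t in ["large_bowl","medium_bowl","small_bowl","pitcher"]:
        print(c,t,[(round(b["conf"],2),toW(c,b["centre"]).round().tolist()) for b in boxes_of(c,t)])
print(sense())
E
```

```text
top large_bowl [(0.84, [541.0, 302.0, 9.0])]
top medium_bowl [(0.89, [546.0, -290.0, 10.0])]
top small_bowl [(0.67, [561.0, -87.0, 10.0]), (0.52, [652.0, -27.0, 24.0])]
top pitcher [(0.57, [588.0, -537.0, 70.0])]
scene large_bowl [(0.81, [519.0, 304.0, 11.0])]
scene medium_bowl [(0.69, [538.0, -290.0, 16.0])]
scene small_bowl [(0.9, [561.0, 9.0, 37.0]), (0.79, [657.0, -23.0, 34.0]), (0.6, [565.0, -79.0, 34.0]), (0.4, [524.0, 306.0, 10.0])]
scene pitcher [(0.89, [592.0, -512.0, 79.0])]
{'clock': 0.5, 'qpos': array([ 1.27060524e+00,  3.53035218e-01,  1.63341685e+00,  2.22881503e-06,
        1.15519598e+00, -2.40810430e-03]), 'qvel': array([ 0.00062035,  0.00084859,  0.00034486,  0.0004229 , -0.00057988,
       -0.0010197 ]), 'joint_efforts': array([-3.02852131e-04, -6.04702592e+01, -3.42175770e+01,  8.13522502e-05,
        2.45603100e-03,  1.75791916e-05]), 'eef_pos': array([183.37756688, 597.48385248, 231.25173256]), 'tcp_rot': array([-3.14153726e+00, -2.17244307e-06,  2.84380877e+00]), 'contact_force': array([-1.38991369, -0.4115505 ,  0.3636093 ]), 'wrist_torque': array([ 0.02128167, -0.01860219, -0.02434111]), 'opening': 0.9981642889022417}
```

View pics/top1.png

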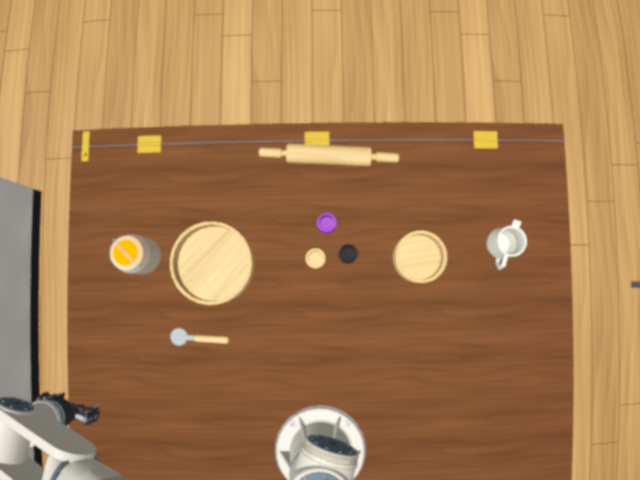

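View pics/scene1.png

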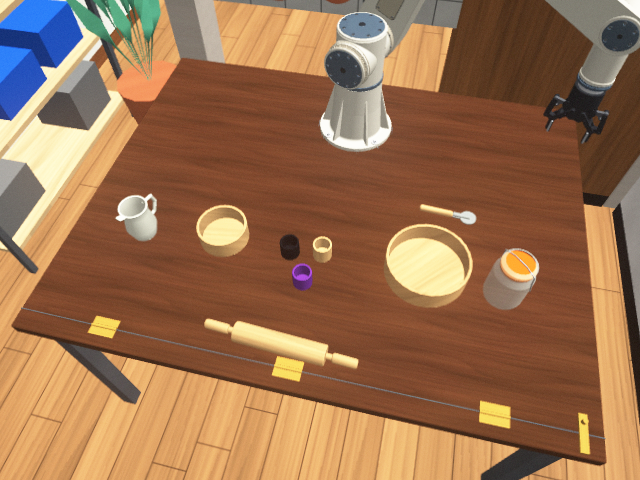

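Look-alikes in the top picture: beech cup (315,258), black cup (348,253) and purple cup (326,222). The beech one fits the description. I'll measure it from the silhouettes and confirm it in a crop.

```bash
cat >> h.py <<'E'
def fit(cam,mask,r,h,z0=0):
    """xy of an upright cylinder whose silhouette matches mask"""
    from scipy.optimize import least_squares
    c=get_calibration(cam);K=np.array(c["intrinsics"]);T=np.array(c["world_to_cam"])
    a=np.linspace(0,2*np.pi,60)
    pts=cv2.findNonZero(mask.astype(np.uint8)).reshape(-1,2)
    g=np.array(pts.mean(0));n=len(pts)
    def pred(xy):
        P=np.vstack([np.c_[xy[0]+r*np.cos(a),xy[1]+r*np.sin(a),0*a+z] for z in (z0,z0+h)])
        q=P@T[:3,:3].T+T[:3,3];s=q[:,:2]/q[:,2:];s*=1+c["k1"]*(s**2).sum(1,keepdims=True)
        hull=cv2.convexHull((s*[K[0,0],K[1,1]]+K[:2,2]).astype(np.float32))
        m=cv2.moments(hull);return np.array([m["m10"],m["m01"]])/m["m00"],m["m00"]
    s=least_squares(lambda xy:pred(xy)[0]-g,atz(cam,*g,z0+h/2)[:2],diff_step=1e-3)
    return s.x.round(1),n,round(pred(s.x)[1])
E
python3 - <<'E'
from h import *
D={"large_bowl":(115,66),"medium_bowl":(72,60),"small_bowl":(27,54)}
for c in ["top","scene"]:
    im=grab_frame(c)
    for t,(r,h) in D.items():
        for m in trace(c,t):
            M=m["mask"]
            if M.sum()>20: print(c,t,round(m["conf"],2),im[M].mean(0).round(),*fit(c,M,r,h))
    if c=="scene": cv2.imwrite("pics/crop1.png",cv2.resize(im[220:305,255:355],None,fx=5,fy=5))
E
```

```text
top large_bowl 0.88 [153. 210. 240.] [537.7 294.9] 5551 5537
top medium_bowl 0.8 [150. 211. 242.] [ 548.4 -286.5] 2269 2227
top small_bowl 0.84 [195.  90. 168.] [646.1 -26.7] 316 326
top small_bowl 0.79 [158. 219. 248.] [547.1   5.9] 267 308
scene large_bowl 0.75 [141. 200. 224.] [536.5 300.1] 5701 5893
scene medium_bowl 0.69 [129. 188. 217.] [ 548.9 -283.8] 2149 2215
scene small_bowl 0.85 [27. 32. 48.] [560.6 -81.3] 392 445
scene small_bowl 0.76 [102. 154. 190.] [549.1   9.8] 475 448
scene small_bowl 0.61 [136.  53. 113.] [648.2 -23.7] 421 473
```

View pics/crop1.png

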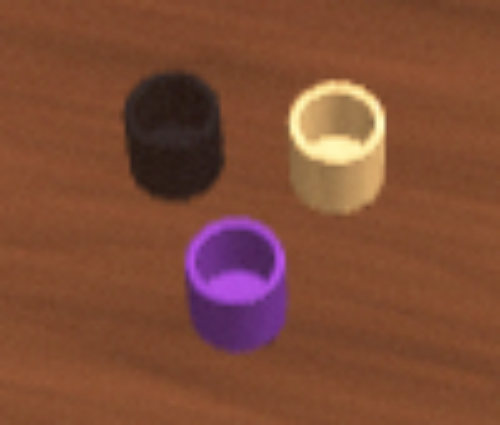

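Emit:
servo_tool(rows=[[85,[-50,20,0],[0,0,10.4]],[85,[-50,40,0],[0,0,10.4]],[50,[-50,40,0],[0,0,10.4]],[50,[-50,40,0],[0,0,10.4]],[50,[-50,40,0],[0,0,10.4]],[50,[-50,30,0],[0,0,10.4]],[50,[-50,0,0],[0,0,10.5]],[50,[-60,0,0],[0,0,0]]])

```text
clock: 1.9
eef_pos: [537.3, 436.6, 230.6]
tcp_rot: [3.141, -0.0, 1.568]
contact_force: [0.8, 0.9, 0.7]
opening: 0.583
```

Crop 1 shows the black cup on the left (175,135), the beech cup on the right (337,145) and the purple cup below (237,285). The beech cup, at about (548,8) mm, is the one meant. Next I go to the medium bowl's near rim.

Emit:
servo_tool(rows=[[50,[-62,-7,0],[0,0,0]],[50,[-62,-7,0],[0,0,0]],[50,[-62,-7,0],[0,0,0]],[50,[-62,-7,0],[0,0,0]],[50,[-62,-7,0],[0,0,0]],[50,[-62,-7,0],[0,0,0]],[50,[-62,-7,0],[0,0,0]],[50,[-62,-7,0],[0,0,0]]])

```text
clock: 2.9
eef_pos: [480.3, -59.9, 231.7]
tcp_rot: [3.141, 0.0, 1.572]
contact_force: [1.4, -0.9, 0.0]
opening: 0.584
```

Emit:
servo_tool(rows=[[50,[-60,0,0],[0,0,0]],[50,[-60,0,0],[0,0,0]],[50,[-60,0,0],[0,0,0]],[50,[-50,0,0],[0,0,0]],[50,[0,0,0],[0,0,0]],[50,[0,0,0],[0,0,0]]])

```text
clock: 3.65
eef_pos: [480.5, -287.8, 231.1]
tcp_rot: [-3.141, -0.001, 1.571]
contact_force: [-0.8, 0.2, -0.2]
opening: 0.585
```

Run:
```python
from h import *
s=sense();print(s["eef_pos"],s["tcp_rot"])
im=grab_frame("wrist");cv2.imwrite("pics/w1.png",im)
for m in trace("wrist","medium_bowl"): 
    M=m["mask"];p=cv2.findNonZero(M.astype(np.uint8)).reshape(-1,2);print(m["conf"],p.min(0),p.max(0),*fit("wrist",M,72,60))
```

```text
[ 480.46096265 -287.75861158  231.0840158 ] [-3.14113310e+00 -6.52930748e-04  1.57065794e+00]
0.82 [314 135] [467 285] [ 548.1 -285.3] 18427 18644
```

View pics/w1.png

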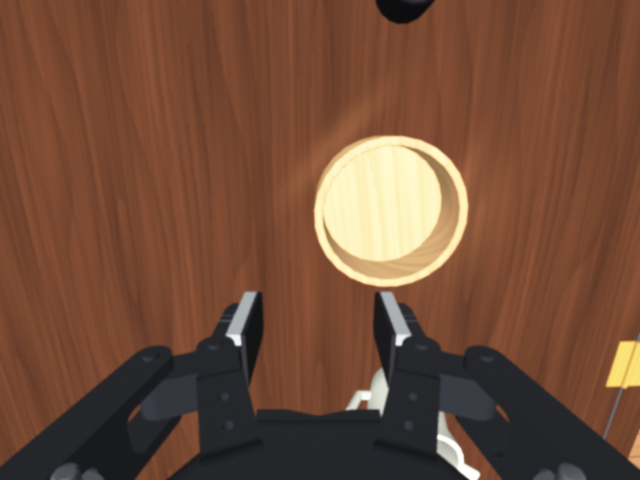

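The wrist picture shows the medium bowl at (391,210). It fits at (548,-285), which agrees with the other views, so I descend over the near rim.

Emit:
servo_tool(rows=[[50,[2,0,50],[0,0,0]],[50,[0,0,50],[0,0,0]],[50,[0,0,40],[0,0,0]],[50,[0,0,30],[0,0,0]],[50,[0,0,20],[0,0,0]],[50,[0,0,12],[0,0,0]],[50,[0,0,0],[0,0,0]],[50,[0,0,0],[0,0,0]]])

```text
clock: 4.75
eef_pos: [481.4, -286.1, 30.1]
tcp_rot: [3.14, 0.001, 1.572]
contact_force: [-1.0, 0.6, -0.4]
opening: 0.583
```

Emit:
servo_tool(rows=[[20,[0,0,0],[0,0,0]],[20,[0,0,0],[0,0,0]],[0,[0,0,0],[0,0,0]],[0,[0,0,0],[0,0,0]],[0,[0,0,0],[0,0,0]],[0,[0,0,0],[0,0,0]],[0,[0,0,0],[0,0,0]],[0,[0,0,0],[0,0,0]]], force=50)

```text
clock: 5.75
eef_pos: [481.2, -286.3, 29.8]
tcp_rot: [3.141, 0.001, 1.572]
contact_force: [-0.4, 0.1, 5.9]
opening: 0.091
```

Opening is 7.8 mm, so the 8 mm wall is gripped. Lifting.

Emit:
servo_tool(rows=[[0,[0,0,-6],[0,0,0]],[0,[0,0,-12],[0,0,0]],[0,[0,0,-20],[0,0,0]],[0,[0,0,-25],[0,0,0]],[0,[0,0,-25],[0,0,0]],[0,[0,0,-20],[0,0,0]],[0,[0,0,-12],[0,0,0]],[0,[0,0,0],[0,0,0]]])

```text
clock: 6.75
eef_pos: [481.1, -286.3, 150.2]
tcp_rot: [3.14, 0.001, 1.571]
contact_force: [-0.6, -0.3, -2.0]
opening: 0.09
```

Run:
```python
from h import *
s=sense();print(s["eef_pos"],s["opening"],s["contact_force"])
im=grab_frame("wrist");cv2.imwrite("pics/w2.png",im)
for z in (120,):
  for m in trace("wrist","medium_bowl"): print(m["conf"],*fit("wrist",m["mask"],72,60,z))
a=im
b=grab_frame("scene")[130:290,120:360]
cv2.imwrite("pics/w2.png",np.vstack([cv2.resize(a,(480,360)),cv2.resize(b,(480,320))[:240]]))
```

```text
[ 481.09524892 -286.25260579  150.16495256] 0.0898843883682814 [-0.62444408 -0.30368566 -1.98472112]
0.8 [ 546.6 -274.4] 65370 109715
```

View pics/w2.png

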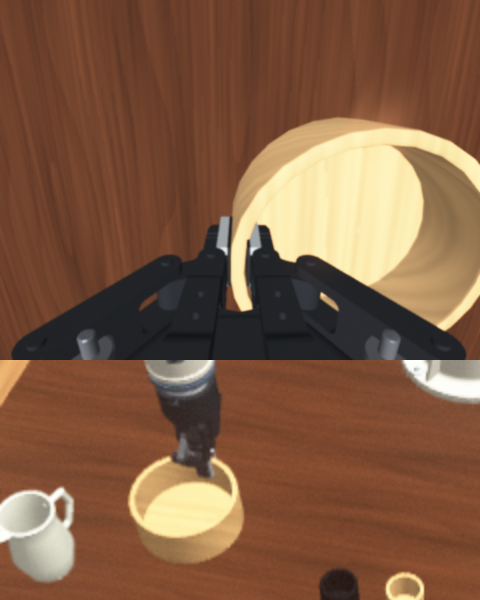

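The wrist view shows the bowl pinched at the pads (240,240) and level. In the scene view it hangs clear of the table. Next I carry it over the large bowl.

Emit:
servo_tool(rows=[[0,[20,0,0],[0,0,0]],[0,[40,-2,0],[0,0,0]],[0,[50,-2,0],[0,0,0]],[0,[50,-2,0],[0,0,0]],[0,[50,-2,0],[0,0,0]],[0,[50,-2,0],[0,0,0]],[0,[50,-1,0],[0,0,0]],[0,[50,0,0],[0,0,0]]])

```text
clock: 7.9
eef_pos: [468.2, 76.2, 148.8]
tcp_rot: [-3.141, -0.0, 1.572]
contact_force: [0.8, 0.4, -2.1]
opening: 0.084
```

Emit:
servo_tool(rows=[[0,[50,0,0],[0,0,0]],[0,[50,0,0],[0,0,0]],[0,[50,0,0],[0,0,0]],[0,[40,0,0],[0,0,0]],[0,[24,0,0],[0,0,0]],[0,[10,0,0],[0,0,0]],[0,[0,0,0],[0,0,0]],[0,[0,0,0],[0,0,0]]])

```text
clock: 8.9
eef_pos: [469.0, 297.1, 149.1]
tcp_rot: [-3.141, 0.001, 1.571]
contact_force: [-0.3, -0.4, -2.2]
opening: 0.091
```

Run:
```python
from h import *
s=sense();print(s["eef_pos"],s["opening"],s["contact_force"])
a=grab_frame("scene")[200:330,350:530];t=grab_frame("top")[200:330,130:310]
cv2.imwrite("pics/c3.png",np.hstack([cv2.resize(x,None,fx=2.2,fy=2.2) for x in (a,t)]))
```

```text
[469.03722676 297.05775159 149.07340912] 0.09105632990351667 [-0.25957529 -0.36488278 -2.20923055]
```

View pics/c3.png

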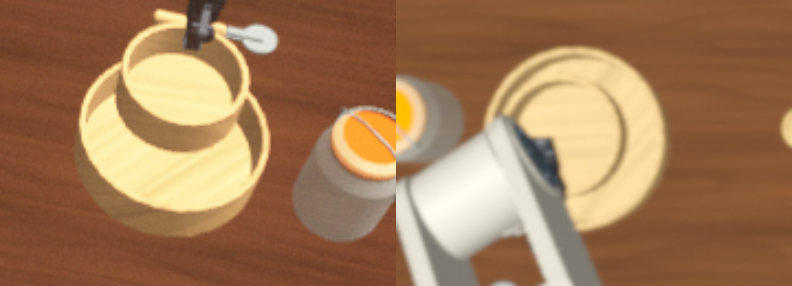

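The medium bowl hangs level above the large one. Its shift up in the scene view and left in the top view matches the parallax. Lowering.

Emit:
servo_tool(rows=[[0,[0,0,15],[0,0,0]],[0,[0,0,25],[0,0,0]],[0,[0,0,25],[0,0,0]],[0,[0,0,20],[0,0,0]],[0,[0,0,12],[0,0,0]],[0,[0,0,8],[0,0,0]],[0,[0,0,3],[0,0,0]],[0,[0,0,0],[0,0,0]]])

```text
clock: 10.0
eef_pos: [469.6, 298.1, 41.5]
tcp_rot: [3.141, -0.0, 1.571]
contact_force: [-0.2, 0.3, -1.6]
opening: 0.094
```

Emit:
servo_tool(rows=[[0,[0,0,1],[0,0,0]],[0,[0,0,1],[0,0,0]],[0,[0,0,1],[0,0,0]],[0,[0,0,0],[0,0,0]]])

```text
clock: 10.5
eef_pos: [469.4, 298.0, 38.3]
tcp_rot: [3.142, -0.0, 1.571]
contact_force: [-0.1, -0.1, -2.1]
opening: 0.089
```

Emit:
servo_tool(rows=[[0,[0,0,1],[0,0,0]],[0,[0,0,1],[0,0,0]],[0,[0,0,0],[0,0,0]]])

```text
clock: 10.88
eef_pos: [469.5, 298.1, 37.7]
tcp_rot: [3.141, -0.0, 1.572]
contact_force: [-5.4, -2.6, 17.1]
opening: 0.089
```

It makes contact at the expected height. Releasing.

Emit:
servo_tool(rows=[[0,[0,0,-1],[0,0,0]],[14,[0,0,0],[0,0,0]],[26,[0,0,0],[0,0,0]],[26,[0,0,0],[0,0,0]],[26,[0,0,0],[0,0,0]],[26,[0,0,-10],[0,0,0]],[26,[0,0,-20],[0,0,0]],[26,[0,0,-40],[0,0,0]]])

```text
clock: 11.88
eef_pos: [468.5, 297.4, 107.4]
tcp_rot: [-3.139, 0.001, 1.571]
contact_force: [1.3, 0.9, -0.1]
opening: 0.307
```

Emit:
servo_tool(rows=[[26,[0,0,-60],[0,0,0]],[85,[0,0,-60],[0,0,0]],[85,[-60,5,0],[0,0,0]],[85,[-60,10,0],[0,0,0]],[85,[-60,10,0],[0,0,0]],[85,[-60,20,0],[0,0,0]],[85,[-50,33,0],[0,0,0]],[85,[0,0,0],[0,0,0]]])

```text
clock: 12.88
eef_pos: [549.1, 5.4, 228.1]
tcp_rot: [3.14, 0.001, 1.567]
contact_force: [-0.5, -0.1, 0.1]
opening: 0.996
```

Run:
```python
from h import *
s=sense();print(s["eef_pos"],s["opening"],s["tcp_rot"])
w=grab_frame("wrist")
for m in trace("wrist","small_bowl"):
    print("wrist",m["conf"],w[m["mask"]].mean(0).round(),*fit("wrist",m["mask"],27,54))
for c in ["scene","top"]:
  im=grab_frame(c)
  for t,r,h,z in (("large_bowl",115,66,0),("medium_bowl",72,60,8)):
    for m in trace(c,t): print(c,t,m["conf"],*fit(c,m["mask"],r,h,z))
  if c=="scene": a=im[200:320,360:500]
cv2.imwrite("pics/c4.png",np.hstack([cv2.resize(a,(420,360)),cv2.resize(w,(380,360))]))
```

```text
[549.09314085   5.37347934 228.08969897] 0.9959966852608257 [3.13966426e+00 6.91509855e-04 1.56724958e+00]
wrist 0.57 [205.  80. 165.] [644.3 -22.6] 3009 3121
wrist 0.56 [203. 239. 250.] [545.1  10. ] 2806 2869
scene large_bowl 0.79 [539.1 305.8] 3269 5919
scene medium_bowl 0.65 [535.7 295.5] 2496 2523
top large_bowl 0.95 [537.8 298.2] 3321 5537
top medium_bowl 0.93 [537.1 288.5] 2258 2251
top medium_bowl 0.54 [538.  298.5] 3358 2253
```

View pics/c4.png

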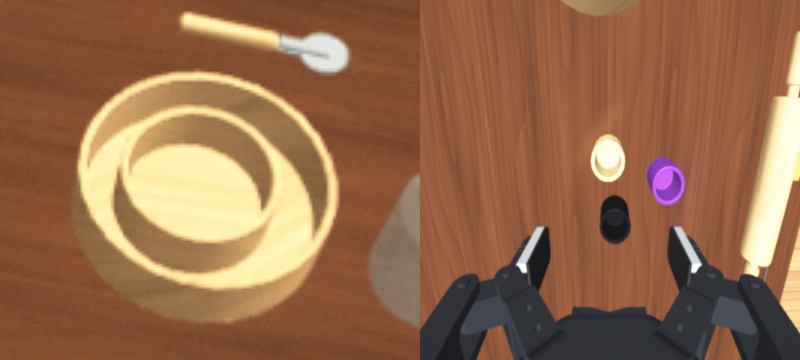

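The medium bowl stands level inside the large one (left half, about (200,190)), and the large bowl has not moved. In the right half the beech cup is at (607,158), about (546,9) mm. Descending on it.

Emit:
servo_tool(rows=[[85,[4,-2,50],[0,0,0]],[85,[0,0,50],[0,0,0]],[85,[0,0,40],[0,0,0]],[85,[0,0,30],[0,0,0]],[85,[0,0,20],[0,0,0]],[85,[0,0,10],[0,0,0]],[85,[0,0,5],[0,0,0]],[85,[0,0,0],[0,0,0]]])

```text
clock: 14.28
eef_pos: [545.6, 12.9, 22.6]
tcp_rot: [3.141, 0.0, 1.572]
contact_force: [-0.3, 0.3, -0.4]
opening: 1.0
```

Emit:
servo_tool(rows=[[62,[0,0,0],[0,0,0]],[62,[0,0,0],[0,0,0]],[40,[0,0,0],[0,0,0]],[40,[0,0,0],[0,0,0]],[40,[0,0,0],[0,0,0]],[40,[0,0,0],[0,0,0]]], force=30)

```text
clock: 15.02
eef_pos: [545.8, 12.7, 23.1]
tcp_rot: [3.141, -0.0, 1.571]
contact_force: [-1.9, 0.5, 6.3]
opening: 0.625
```

Opening is 53.4 mm, so the cup is gripped across. I lift it and carry it to (537,298).

Emit:
servo_tool(rows=[[40,[0,0,-6],[0,0,0]],[40,[0,0,-14],[0,0,0]],[40,[0,0,-25],[0,0,0]],[40,[0,0,-30],[0,0,0]],[40,[0,0,-25],[0,0,0]],[40,[0,0,-14],[0,0,0]],[40,[0,0,-6],[0,0,0]],[40,[0,0,0],[0,0,0]]])

```text
clock: 16.02
eef_pos: [545.2, 12.7, 142.2]
tcp_rot: [-3.142, 0.0, 1.571]
contact_force: [0.6, 0.5, -1.2]
opening: 0.624
```

Emit:
servo_tool(rows=[[40,[20,0,0],[0,0,0]],[40,[40,-2,0],[0,0,0]],[40,[50,-2,0],[0,0,0]],[40,[50,-2,0],[0,0,0]],[40,[50,-2,0],[0,0,0]],[40,[40,-1,0],[0,0,0]],[40,[25,0,0],[0,0,0]],[40,[10,0,0],[0,0,0]]])

```text
clock: 17.02
eef_pos: [535.6, 299.0, 141.6]
tcp_rot: [-3.141, 0.001, 1.573]
contact_force: [-0.2, -0.0, -1.3]
opening: 0.619
```

Run:
```python
from h import *
s=sense();print(s["eef_pos"],s["opening"],s["contact_force"])
a=grab_frame("scene")[190:310,360:500];w=grab_frame("wrist")
cv2.imwrite("pics/c5.png",np.hstack([cv2.resize(a,(420,360)),cv2.resize(w,(380,285),interpolation=3)[[min(i,284) for i in range(360)]]]))
```

```text
[535.60665979 298.98597849 141.62233977] 0.6188941679519737 [-0.19295578 -0.03748537 -1.25924093]
```

View pics/c5.png

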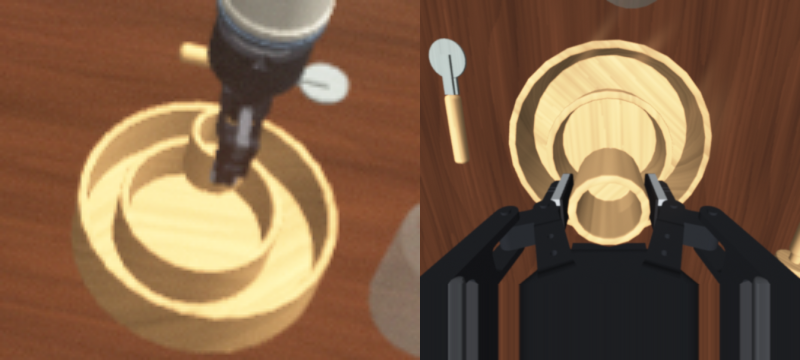

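The beech cup is held upright above the nest, and the fingers are centred over the medium bowl in the wrist view. Lowering.

Emit:
servo_tool(rows=[[40,[0,0,15],[0,0,0]],[40,[0,0,25],[0,0,0]],[40,[0,0,22],[0,0,0]],[40,[0,0,16],[0,0,0]],[40,[0,0,11],[0,0,0]],[40,[0,0,7],[0,0,0]],[40,[0,0,3],[0,0,0]],[40,[0,0,0],[0,0,0]]])

```text
clock: 18.12
eef_pos: [536.3, 297.8, 43.5]
tcp_rot: [3.141, -0.0, 1.571]
contact_force: [-0.2, -0.2, -0.4]
opening: 0.625
```

Emit:
servo_tool(rows=[[40,[0,0,1],[0,0,0]],[40,[0,0,1],[0,0,0]],[40,[0,0,0],[0,0,0]]])

```text
clock: 18.5
eef_pos: [536.2, 297.8, 41.4]
tcp_rot: [3.141, -0.0, 1.572]
contact_force: [0.4, 0.2, -0.4]
opening: 0.625
```

Emit:
servo_tool(rows=[[40,[0,0,1],[0,0,0]],[40,[0,0,1],[0,0,0]],[40,[0,0,0],[0,0,0]]])

```text
clock: 18.88
eef_pos: [536.1, 297.7, 39.2]
tcp_rot: [-3.141, 0.0, 1.571]
contact_force: [0.2, 0.2, -0.0]
opening: 0.621
```

Emit:
servo_tool(rows=[[40,[0,0,1],[0,0,0]],[40,[0,0,0],[0,0,0]]])

```text
clock: 19.12
eef_pos: [536.1, 297.7, 39.1]
tcp_rot: [3.142, -0.0, 1.571]
contact_force: [-2.6, -1.6, 8.4]
opening: 0.625
```

Contact at the expected height (39 mm). Opening a little, then rising.

Emit:
servo_tool(rows=[[58,[0,0,0],[0,0,0]],[64,[0,0,0],[0,0,0]],[68,[0,0,0],[0,0,0]],[68,[0,0,0],[0,0,0]],[68,[0,0,-6],[0,0,0]],[68,[0,0,-12],[0,0,0]],[68,[0,0,-25],[0,0,0]],[68,[0,0,-40],[0,0,0]]])

```text
clock: 20.12
eef_pos: [535.5, 297.4, 121.9]
tcp_rot: [-3.14, 0.001, 1.571]
contact_force: [0.4, -0.1, 0.8]
opening: 0.797
```

Emit:
servo_tool(rows=[[68,[0,0,-50],[0,0,0]],[68,[0,0,-40],[0,0,0]],[68,[-60,0,0],[0,0,0]],[68,[-60,0,0],[0,0,0]],[68,[-60,0,0],[0,0,0]],[68,[-40,0,0],[0,0,0]],[68,[0,0,0],[0,0,0]],[68,[0,0,0],[0,0,0]]])

```text
clock: 21.12
eef_pos: [536.5, 78.1, 211.9]
tcp_rot: [3.141, -0.001, 1.571]
contact_force: [0.3, 1.4, 0.5]
opening: 0.792
```

Run:
```python
from h import *
s=sense();print(s["eef_pos"],s["clock"],s["contact_force"])
for c in ["scene","top"]:
  im=grab_frame(c)
  for t,r,h,z in (("medium_bowl",72,60,8),("small_bowl",27,54,16)):
    for m in trace(c,t): print(c,t,round(m["conf"],2),*fit(c,m["mask"],r,h,z))
  if c=="scene": a=im[200:320,360:500]
  else: b=im[205:325,142:282]
cv2.imwrite("pics/c6.png",np.hstack([cv2.resize(a,(400,343)),cv2.resize(b,(400,343))]))
```

```text
[536.5112696   78.13602626 211.94944274] 21.125 [0.25133471 1.37085734 0.5180692 ]
scene medium_bowl 0.93 [536.8 295.2] 1939 2525
scene small_bowl 0.93 [569.7 -78.4] 418 458
scene small_bowl 0.75 [655.1 -20.8] 459 486
scene small_bowl 0.57 [535.5 295.3] 474 490
top medium_bowl 0.98 [537.3 292.3] 1770 2252
top small_bowl 0.8 [536.4 290.6] 396 362
top small_bowl 0.78 [558.9 -85.2] 312 322
top small_bowl 0.62 [645.1 -26.8] 329 333
```

View pics/c6.png

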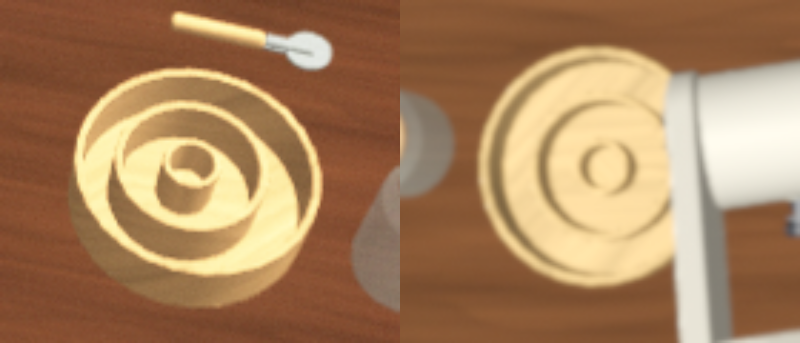

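Both views show the three bowls concentric and level, with the cup at (190,175) on the left and (608,167) on the right. The arm is clear.

```bash
python3 -c "
from rig import *
print(sign_off())"
```

```text
the job is handed in; nothing more can be done
None
```

The three beech bowls are nested and the job is handed in, at about 21 s of the 64 s allowed.

- **Medium bowl:** I pinched it at the rim, carried it over the largest bowl and lowered it until it touched the floor, with about 17 N at contact.
- **Smallest bowl:** I gripped the beech cup across its outside and lowered it into the medium bowl, with about 8 N at contact. The black and purple look-alikes stayed where they were.

**Last checks:**
- **Position and height:** In both cameras the medium and smallest bowls are within about 2 mm of each other horizontally. Both touched down at the height expected for standing on the floor below. All three look upright.
- **Largest bowl:** Once the medium bowl was in, position fits taken with part of it hidden put it within about 6 mm of its starting point. I did not fit it again after placing the cup; in the final pictures it looked in place.
- **Disagreement:** The two cameras differ by 3–5 mm in y. That is about what the calibration and fitting allow, and well inside the tolerances.
- **Not rechecked:** I did not measure the pitcher again at the end. The gripper's centre stayed over 200 mm from it throughout.

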